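# Seat a grinding tube in the tube mill's matching drive socket

### The arm

A 6-joint arm with a two-finger parallel gripper is mounted at the origin on a cart in front of the work surface, level with it; the furniture and walls round the work are solid. World frame = base frame: x ahead of the robot, y to its left, z up, the work surface at z = 0. Lengths are in m, angles in degrees, forces in N, time in s.
With the tool pointing down it reaches from about 0.375 to 0.9 m from the base axis. Payload 3.1 kg.
Tool frame: the origin (TCP) lies at the very end of the fingers, on their centre line; the grasp point (between the pads) lies 19 mm behind it; z points along the fingers, x is the direction in which the jaws open and shut, and the axes are right-handed (so a half turn about z gives the same grasp; the last joint's range is limited). The gripper opens to 87 mm and grips with 3 to 60 N. Pads are 19 mm wide; open, the fingers measure 117 mm over their backs; the gripper's body (75 mm by 190 mm) begins 51 mm behind the grasp point.
Start: joints at [66.778, 30.224, 82.088, -0, 67.689, -10.227], TCP at [0.14, 0.609, 0.223] pointing down, gripper open.
Joint ranges: [-176.69, 176.69], [-43.24, 126.21], [12.49, 139.97], [-82, 262], [0, 151.66], [-163.58, 163.58]. Speed limits (degrees/s): [159.86, 159.86, 180, 180, 180, 180].

### API

Orientations are given as a 3x3 rotation matrix whose columns are the frame's x, y, z axes.
In Python, from rig import bot gives the robot as it stands.
- The arm moves only by the tool arm_command, never from a script. Its argument "plan" is a list of rows, each an object of numbers: "claw": the opening, from 0 (shut) to 1 (fully open); "dx", "dy", "dz": the shift along the tool's x, y, z in cm; "twist": the turn about the tool's z in degrees. A call has 1 to 8 rows; each row is the pose to reach, as a shift and turn from the pose measured when the call began, along the tool's axes at that moment; what a row does not reach only later rows make up. A row lasts 1/12 s, in which the tool goes at most 41.7 mm and 7.16 degrees, less where a joint would pass 70% of its speed; a pose out of reach is approached as far as the arm can. A call with a gripper value outside its range is refused whole. The fingers move at their own pace and stop on an object; the grip force is fixed at half the most. Time passes only in rows, so rows that repeat a pose let the fingers close. It gives the time, the measured TCP pose, the force and the opening at its end, in the units of the state.
- bot.read_state(): the state, without advancing time (a new reading comes with each control period).
- bot.capture(name): name is "side" or "top" or "wrist"; returns the picture (420x560x3 uint8, red, green, blue); there is no depth.
- bot.calibration(name): a dict with "intrinsics" (3x3 intrinsics, pixels), "k1" (the pictures are not rectified: a ray, as slopes to the right and down, at radius r is drawn at 1 + k1 r^2 times it, then the intrinsics apply), "rvec" (rotation vector, rad) and "tvec" (3), from world to camera coordinates, as OpenCV has them; the wrist camera has in their place "T_tool_cam" (4x4, takes a point from camera to tool coordinates, whose origin is the TCP and whose axes are the tool frame's). Camera axes: x right, y down, z forward; pixel columns grow to the right and rows downward; lengths in m; the calibration is good to about 2 mm. A picture is of the moment at which its call begins: read the wrist's pose just before it. calibration takes no time and is no camera call.
- bot.hand_in(): hands the job in, once; it reports no verdict.
The state is a dict: "time_s": time; "joint_positions": joint angles; "qvel": joint speeds; "tau": joint torques, N m; "position": TCP position; "tcp_rot": TCP orientation; "force": force on the tool from outside, world axes, zero at the start; "moment": the same for the moment, N m; "opening": opening from 0.0 (shut) to 1.0 (fully open).
Only numpy, scipy, OpenCV 4.12 (cv2) and the standard library are available. Lean on these libraries where they do the work, as an engineer would, in place of code of your own. Each camera call takes 0.05 s, during which the arm holds its last target.

### The job

Take the blue-capped grinding tube out of the white rack and put it into the socket of the tube mill that fits its diameter. Press it lightly down on the sprung drive dog at the bottom and turn it until the dog springs up between the claws of its foot, stop turning there (the spindle is braked, so never force it), and leave the tube standing fully home in its socket. Be gentle with mill and tube, and leave the green-capped and red-capped tubes and the timer and vial where they stand.

Things in the scene. Friction and masses are not known exactly. Their poses are not given: they have to be found in the camera images.
- tube_blue: grinding tube, 92 mm tall, loose, about 60 g, upright. Origin: centre of its foot (claw tips), z up along it. Clear body 24 mm in diameter; blue ribbed cap 30 mm in diameter, 72 to 92 mm above the origin (grip it there). Foot: four square claws 7 mm tall, one in each quarter, leave a cross-shaped gap 6 mm wide and 7 mm deep along its own x and y axes: it couples every 90 degrees
- tube_green: bystander: the same kind of tube with a green cap, body 20 mm, cap 26 mm in diameter, 92 mm tall, in the rack. Origin at its foot
- tube_red: bystander: the same kind of tube with a red cap, body 28 mm, cap 34 mm in diameter, 92 mm tall, in the rack. Origin at its foot
- tube_rack_white: fixed white plastic rack, 70 x 186 x 38 mm, its three places in a row along its own y, 54 mm apart, holes 31 mm wide in the top plate, tubes stand on its base plate 8 mm above the worktop. Origin: centre of its underside. Any tube can be in any place
- tube_mill: fixed white bench instrument, 165 x 222 mm; its aluminium deck, 76 mm above the worktop, has four graded sockets in a row along its own y; sloped control panel on its -x side. Origin: centre of its underside. In each socket a braked spindle carries a sprung steel drive dog, a bar 4.4 mm wide with rounded edges, right across, at an angle that differs every time and is not reported
- socket_16 (a point): centre of the mouth of the socket for 16 mm tubes (17.2 mm bore, 36 mm deep), z up
- socket_20 (a point): centre of the mouth of the socket for 20 mm tubes (21.2 mm bore, 36 mm deep), z up
- socket_24 (a point): centre of the mouth of the 24 mm socket (25.2 mm bore, 36 mm deep), z up. A tube at home has its origin 36 mm below. The dog's top is 6.5 mm over the floor; it presses down flush (2 N at first, 8.5 N flush) and lifts an uncoupled tube 6.5 mm when let go. With a claw gap within about 0.1 rad of the bar it springs up into it and the upward force is gone; turning on jams claws against bar
- socket_28 (a point): centre of the mouth of the socket for 28 mm tubes (29.2 mm bore, 36 mm deep), z up
- timer: bystander: small white bench timer, 63 x 63 x 21 mm, loose on the worktop. Origin: centre of its underside
- vial: bystander: small capped vial, 25 mm across, 47 mm tall, loose on the worktop. Origin: centre of its underside
Not all that is in view belongs to the job. Leave any purple look-alike of the tube_blue alone.

How it is judged (in metres and radians):
On the way, in this order (a step that is already met when the one before it is completed fails the run):
1. the blue-capped tube is lifted clear of the rack (height (world z) of tube_blue above 0.045 m), for 0.1 s.
2. its foot has entered the matching socket (horizontal distance between tube_blue and socket_24 below 0.004 m and z of tube_blue in the frame of socket_24 below -0.015 m), for 0.2 s.
At the end, for the whole second after the job is handed in: The blue-capped tube stands released and at rest in the 24 mm socket, upright within 0.1 rad, centred within 3 mm, its foot at most 2 mm above the socket floor (that is, coupled: an uncoupled tube stands 6.5 mm high) (horizontal distance between tube_blue and socket_24 below 0.003 m and z of tube_blue in the frame of socket_24 below -0.034 m and angle between tube_blue's own z axis and vertical below 0.1 rad and linear speed of tube_blue below 0.01 m/s); the robot touches nothing.
It fails at once if the tube is pressed or turned against the mill with more than 25 N (contact force between tube_blue and tube_mill above 25 N).
It fails at once if the green-capped or red-capped tube is tipped or moved by more than 20 mm (distance of any of tube_green, tube_red from where it was at the start of the episode above 0.02 m or angle between any of tube_green, tube_red's own z axis and vertical above 0.35 rad).
It fails at once if the timer or the vial is moved by more than 20 mm (distance of any of timer, vial from where it was at the start of the episode above 0.02 m).
It also fails if it takes over 64 s, if anything falls off the work surface, if the arm or the gripper's body presses on something with over 40 N, if the wrist force passes 120 N, or if a joint passes its speed limit or range.

## Working session

There is one attempt and no reset: what is moved stays moved. The work goes in short steps, Python scripts to look and compute and a tool call to move; the robot and the scene stay as the last step left them, time stands still between calls to the robot, and variables do not carry over. Pictures are saved under pics/ and viewed, and the job is handed in when it is done.

Besides the shell and the picture viewer there is one more tool, called as a command line: name --argument value ..., lists and objects as JSON in quotes. arm_command: Moves the arm, as the interface text tells. Its arguments: {"type":"object","properties":{"plan":{"type":"array"}},"required":["plan"]}

```bash
ls; mkdir -p pics; cat > h.py <<'E'
import numpy as np, cv2
from rig import bot
def save(n,im,f=None):
    cv2.imwrite(f'pics/{n}.png',im[:,:,::-1])
def cam(name,st=None):
    c=bot.calibration(name);K=np.array(c['intrinsics'],float);k1=c['k1']
    if 'rvec' in c:
        R=cv2.Rodrigues(np.array(c['rvec'],float))[0];t=np.array(c['tvec'],float).ravel()
    else:
        T=np.array(c['T_tool_cam']);W=np.eye(4);W[:3,:3]=st['tcp_rot'];W[:3,3]=st['position'];M=np.linalg.inv(W@T);R=M[:3,:3];t=M[:3,3]
    return K,k1,R,t
def ray(C,uv):
    K,k1,R,t=C
    p=cv2.undistortPoints(np.array([[uv]],float),K,np.array([k1,0,0,0.]))[0,0]
    d=R.T@np.array([p[0],p[1],1]);return -R.T@t,d/np.linalg.norm(d)
def onz(C,uv,z):
    o,d=ray(C,uv);return o+d*(z-o[2])/d[2]
def proj(C,P):
    K,k1,R,t=C
    return cv2.projectPoints(np.array(P,float).reshape(-1,1,3),cv2.Rodrigues(R)[0],t,K,np.array([k1,0,0,0.]))[0].reshape(-1,2)
E
python3 - <<'E'
from h import *
st=bot.read_state()
print({k:np.round(v,3).tolist() for k,v in st.items()})
for n in ['side','top','wrist']:
    save(n+'0',bot.capture(n)); c=bot.calibration(n)
    print(n,{k:np.round(v,4).tolist() for k,v in c.items()})
E
```

```text
pics
{'time_s': 0.0, 'joint_positions': [66.778, 30.28, 82.157, 0.001, 67.691, -10.227], 'qvel': [-0.046, 0.011, -0.068, 0.01, -0.045, 0.029], 'tau': [-0.002, -44.004, -17.659, 0.063, 0.058, -0.0], 'position': [0.14, 0.608, 0.222], 'tcp_rot': [[0.225, 0.974, -0.001], [0.974, -0.225, -0.002], [-0.002, -0.0, -1.0]], 'force': [0.736, 0.951, -1.269], 'moment': [0.057, -0.014, 0.011], 'opening': 0.999}
side {'intrinsics': [[516.6183, 0.0, 283.5155], [0.0, 516.6183, 207.851], [0.0, 0.0, 1.0]], 'k1': -0.0381, 'rvec': [2.1582, -0.4041, 0.1905], 'tvec': [-0.4431, 0.1493, 1.0273]}
top {'intrinsics': [[498.2148, 0.0, 281.6571], [0.0, 498.2148, 203.8663], [0.0, 0.0, 1.0]], 'k1': -0.1665, 'rvec': [2.1686, -2.2001, 0.0915], 'tvec': [-0.0497, 0.4637, 1.3823]}
wrist {'intrinsics': [[308.4342, 0.0, 283.5694], [0.0, 308.4342, 206.8873], [0.0, 0.0, 1.0]], 'k1': -0.0635, 'T_tool_cam': [[1.0, -0.0001, -0.0, 0.0003], [0.0001, 0.9535, 0.3014, -0.0835], [-0.0, -0.3014, 0.9535, -0.1632], [0.0, 0.0, 0.0, 1.0]]}
```

View pics/side0.png

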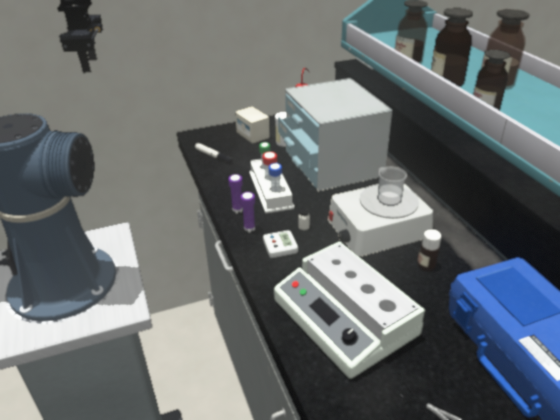

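View pics/top0.png

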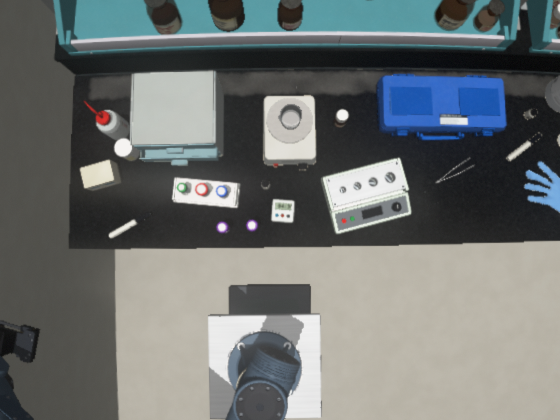

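View pics/wrist0.png

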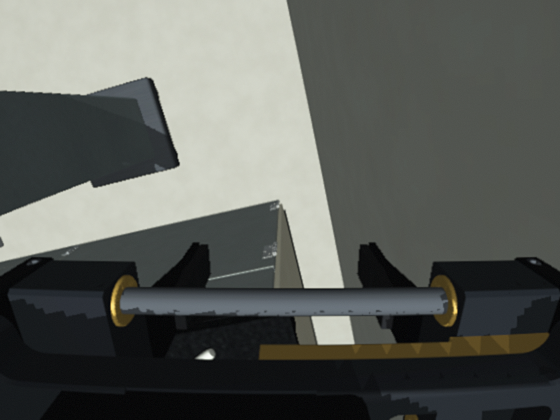

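The rack holds three capped tubes in the top view: green (182,188), red (203,189) and blue (222,191). Two purple look-alikes stand loose at (222,227) and (252,225). The blue one in the rack fits the description. The mill sockets grow in size from (343,189) to (390,177), so the 24 mm socket is the third, at about (374,182). I'll enlarge and measure.

```bash
python3 - <<'E'
from h import *
im=bot.capture('top'); sd=bot.capture('side')
a=cv2.resize(im[160:245,160:430],None,fx=2.9,fy=2.9,interpolation=cv2.INTER_CUBIC)
b=cv2.resize(sd[130:350,225:425],None,fx=1.6,fy=1.6,interpolation=cv2.INTER_CUBIC)
c=np.zeros((600,800,3),np.uint8);c[:a.shape[0],:a.shape[1]]=a;c[247:247+352,:320]=b[:352]
save('crop',c)
T=cam('top');S=cam('side')
hsv=cv2.cvtColor(im,cv2.COLOR_RGB2HSV);hs=cv2.cvtColor(sd,cv2.COLOR_RGB2HSV)
def blob(h,lo,hi,box):
    m=cv2.inRange(h,lo,hi);z=np.zeros_like(m);x0,y0,x1,y1=box;z[y0:y1,x0:x1]=m[y0:y1,x0:x1]
    n,l,s,ce=cv2.connectedComponentsWithStats(z);i=1+np.argmax(s[1:,4]);return ce[i],s[i]
for nm,lo,hi in [('blue',(100,100,50),(122,255,255)),('green',(55,80,30),(90,255,255)),('red',(0,120,60),(10,255,255))]:
    try:
        c1,s1=blob(hsv,lo,hi,(165,170,245,210));print(nm,c1,s1,onz(T,c1,.1)[:3])
        c2,s2=blob(hs,lo,hi,(240,130,300,200));print(' side',c2,s2)
    except Exception as e:print(nm,e)
for uv in [(343,189),(358,186),(374,182),(390,177)]: print(onz(T,uv,.076))
g=cv2.cvtColor(im,cv2.COLOR_RGB2GRAY)
m=(g[165:205,330:405]<130).astype(np.uint8)*255
n,l,s,ce=cv2.connectedComponentsWithStats(m)
for i in range(1,n):
    if s[i,4]>8: print(s[i],ce[i]+[330,165],onz(T,ce[i]+[330,165],.076))
print(bot.read_state()['time_s'])
E
```

```text
blue [222.875  191.6875] [217 186  10  11  32] [0.49119978 0.09983462 0.1       ]
 side [275.31325301 170.84337349] [269 164  13  12  83]
green [182.19047619 188.38095238] [177 184   9   8  21] [0.50174981 0.20897441 0.1       ]
 side [263.5  147.84] [259 143  11  10  50]
red [204.38461538 190.65384615] [198 184  10  11  26] [0.49471589 0.1492538  0.1       ]
 side [269.484375 159.21875 ] [263 154  14  10  64]
[ 0.4964565 -0.2227824  0.076    ]
[ 0.50412967 -0.26398698  0.076     ]
[ 0.51456326 -0.30829385  0.076     ]
[ 0.52783524 -0.35306454  0.076     ]
[  0   0  37  10 198] [342.47979798 167.8989899 ] [ 0.55421247 -0.22288015  0.076     ]
[72  0  3  8 14] [403.5        167.71428571] [ 0.55316041 -0.39174349  0.076     ]
[57  8  8  9 38] [390.97368421 176.36842105] [ 0.52954854 -0.35583542  0.076     ]
[42 13  5  6 11] [374.72727273 179.90909091] [ 0.52027691 -0.31048478  0.076     ]
[59 33 16  7 78] [398.06410256 201.71794872] [ 0.45977781 -0.3731337   0.076     ]
0.25
```

View pics/crop.png

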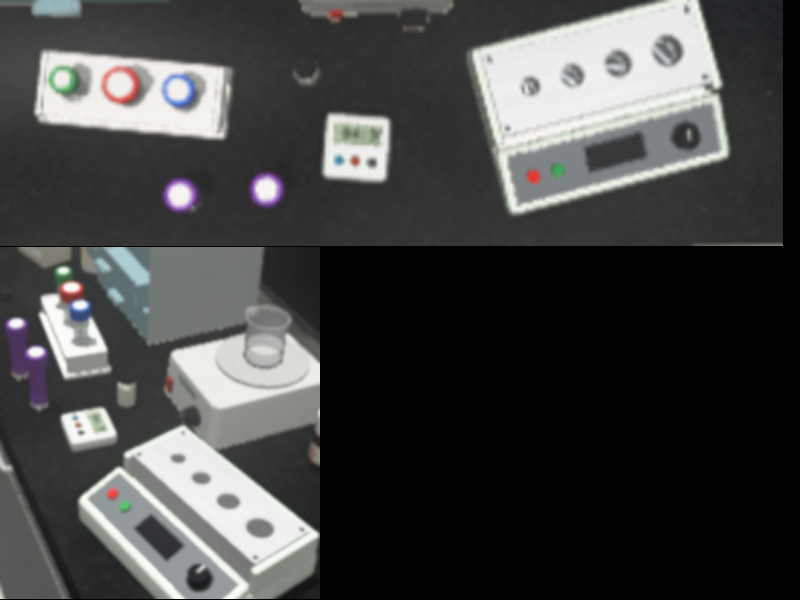

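The crop confirms it. The blue cap is the rightmost tube in the rack, and the purple ones stand outside the rack. The 24 mm socket is the third hole from the small end. Next I'll move above the blue tube with the jaws along the rack's short axis.

```bash
cat >> h.py <<'E'
def go(x,y,z,ang=None):
    st=bot.read_state();R=np.array(st['tcp_rot']);p=np.array(st['position'])
    print('shift cm',np.round(R.T@(np.array([x,y,z])-p)*100,2),'twist',None if ang is None else ((np.degrees(np.arctan2(R[1,0],R[0,0]))-ang+180)%360-180).round(2))
def info():
    st=bot.read_state();R=np.array(st['tcp_rot'])
    print('t',round(st['time_s'],2),'p',np.round(st['position'],4),'ang',np.degrees(np.arctan2(R[1,0],R[0,0])).round(2),'tilt',np.round(R[:,2],4),'F',np.round(st['force'],2),'M',np.round(st['moment'],3),'op',round(st['opening'],3),'j6',np.round(st['joint_positions'][5],1))
    return st
E
python3 - <<'E'
from h import *
go(.491,.099,.20,-5)
E
```

```text
shift cm [-41.78  45.62   2.24] twist 82.01
```

arm_command --plan '[{"dx": -41.8, "dy": 45.6, "dz": 2.2, "twist": 82, "claw": 1}, {"dx": -41.8, "dy": 45.6, "dz": 2.2, "twist": 82, "claw": 1}, {"dx": -41.8, "dy": 45.6, "dz": 2.2, "twist": 82, "claw": 1}, {"dx": -41.8, "dy": 45.6, "dz": 2.2, "twist": 82, "claw": 1}, {"dx": -41.8, "dy": 45.6, "dz": 2.2, "twist": 82, "claw": 1}, {"dx": -41.8, "dy": 45.6, "dz": 2.2, "twist": 82, "claw": 1}, {"dx": -41.8, "dy": 45.6, "dz": 2.2, "twist": 82, "claw": 1}, {"dx": -41.8, "dy": 45.6, "dz": 2.2, "twist": 82, "claw": 1}]'

```text
time_s: 0.92
position: [0.3297, 0.3327, 0.2107]
tcp_rot: [[0.943, 0.332, 0.0], [0.332, -0.943, -0.001], [0.0, 0.001, -1.0]]
force: [1.7, -0.4, 0.2]
opening: 0.996
```

```bash
python3 - <<'E'
from h import *
info();go(.491,.099,.20,-5)
E
```

```text
t 0.92 p [0.3297 0.3327 0.2107] ang 19.38 tilt [ 2.e-04 -5.e-04 -1.e+00] F [ 1.7  -0.37  0.2 ] M [-0.079 -0.037 -0.008] op 0.996 j6 12.2
shift cm [ 7.46 27.39  1.09] twist 24.38
```

arm_command --plan '[{"dx": 7.5, "dy": 27.4, "dz": 1.1, "twist": 24.4, "claw": 1}, {"dx": 7.5, "dy": 27.4, "dz": 1.1, "twist": 24.4, "claw": 1}, {"dx": 7.5, "dy": 27.4, "dz": 1.1, "twist": 24.4, "claw": 1}, {"dx": 7.5, "dy": 27.4, "dz": 1.1, "twist": 24.4, "claw": 1}, {"dx": 7.5, "dy": 27.4, "dz": 1.1, "twist": 24.4, "claw": 1}, {"dx": 7.5, "dy": 27.4, "dz": 1.1, "twist": 24.4, "claw": 1}, {"dx": 7.5, "dy": 27.4, "dz": 1.1, "twist": 24.4, "claw": 1}, {"dx": 7.5, "dy": 27.4, "dz": 1.1, "twist": 24.4, "claw": 1}]'

```text
time_s: 1.58
position: [0.497, 0.0937, 0.2002]
tcp_rot: [[0.996, -0.094, 0.006], [-0.094, -0.996, -0.003], [0.007, 0.002, -1.0]]
force: [1.0, -0.4, 0.1]
opening: 0.999
```

```bash
python3 - <<'E'
from h import *
st=info();im=bot.capture('wrist');save('w1',im)
C=cam('wrist',st);print(proj(C,[[.491,.099,.1]]))
hsv=cv2.cvtColor(im,cv2.COLOR_RGB2HSV);m=cv2.inRange(hsv,(100,100,50),(122,255,255))
n,l,s,ce=cv2.connectedComponentsWithStats(m)
for i in range(1,n):
    if s[i,4]>50: print(s[i],ce[i])
E
```

```text
t 1.58 p [0.497  0.0937 0.2002] ang -5.37 tilt [ 0.0064 -0.0028 -1.    ] F [ 1.03 -0.35  0.09] M [-0.08   0.008  0.005] op 0.999 j6 3.6
[[275.74216219 201.98694698]]
[261 174  34  37 529] [277.6710775  190.04536862]
```

View pics/w1.png

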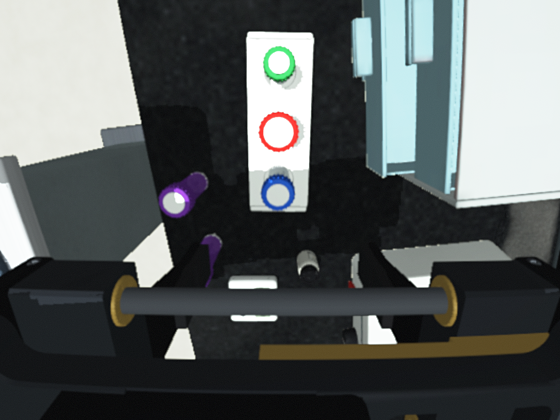

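```bash
python3 - <<'E'
from h import *
st=info()
C=cam('wrist',st);T=cam('top');S=cam('side')
c=(278,192)
print('blue',onz(C,c,.1), 'top',onz(T,(222.5,191.5),.1),'side',onz(S,(275.3,169.5),.1))
def tri(a,b):
    o1,d1=a;o2,d2=b
    A=np.stack([d1,-d2],1);s=np.linalg.lstsq(A,o2-o1,rcond=None)[0]
    p=o1+s[0]*d1;q=o2+s[1]*d2;return (p+q)/2,np.linalg.norm(p-q)
# cabinet front-top right corner: side (319,114)?; top (217,148)
print(tri(ray(T,(217,148)),ray(C,(455,207))))
print('purple',onz(C,(175,201),.092),onz(T,(222,227),.092))
a=cv2.resize(bot.capture('side')[70:200,260:400],None,fx=4,fy=4);save('cab',a)
a=cv2.resize(bot.capture('top')[60:200,120:300],None,fx=4,fy=4);save('cab2',a)
go(.491,.099,.2,-45)
E
```

```text
t 1.63 p [0.4941 0.0962 0.1999] ang -5.33 tilt [ 2.4e-03 -9.0e-04 -1.0e+00] F [ 0.52 -0.28  0.08] M [-0.12   0.05   0.032] op 1.0 j6 3.7
blue [0.49058283 0.11066642 0.1       ] top [0.49171549 0.10083253 0.1       ] side [0.49035259 0.09168592 0.1       ]
(array([0.59847351, 0.10901135, 0.1816451 ]), np.float64(0.012378418687898646))
purple [0.39471513 0.10903353 0.092     ] [0.39773332 0.1036172  0.092     ]
shift cm [ 0.02 -0.01 -0.04] twist 39.9
```

View pics/cab2.png

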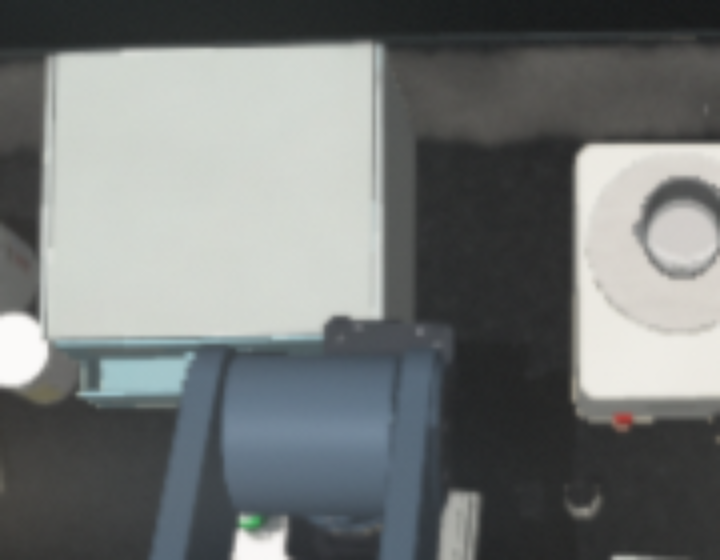

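arm_command --plan '[{"twist": 39.9, "claw": 0.6}, {"twist": 39.9, "claw": 0.6}, {"twist": 39.9, "claw": 0.6}, {"twist": 39.9, "claw": 0.6}, {"twist": 39.9, "claw": 0.6}, {"twist": 39.9, "claw": 0.6}, {"twist": 39.9, "claw": 0.6}, {"twist": 39.9, "claw": 0.6}]'

```text
$.plan[0]: bad value
```

```bash
python3 - <<'E'
from h import *
bot.capture('top');bot.capture('top')
st=info();im=bot.capture('wrist');save('w2',im)
C=cam('wrist',st)
hsv=cv2.cvtColor(im,cv2.COLOR_RGB2HSV);m=cv2.inRange(hsv,(100,100,50),(122,255,255))
n,l,s,ce=cv2.connectedComponentsWithStats(m)
for i in range(1,n):
    if s[i,4]>50:
        pts=np.argwhere(l==i)[:,::-1];e=cv2.fitEllipse(cv2.convexHull(pts.astype(np.int32)))
        print(s[i],ce[i],e,onz(C,e[0],.1),onz(C,e[0],.098))
E
```

```text
t 1.83 p [0.4902 0.1001 0.1998] ang -4.95 tilt [-1.1e-03 -1.0e-04 -1.0e+00] F [-0.92 -0.57 -0.17] M [-0.079  0.04   0.007] op 1.0 j6 3.7
[271 181  33  37 540] [286.80185185 196.57777778] ((286.7616882324219, 198.68685913085938), (32.73968505859375, 36.46883010864258), 0.021036529913544655) [0.49341772 0.1078955  0.1       ] [0.49338625 0.10732039 0.098     ]
```

View pics/w2.png

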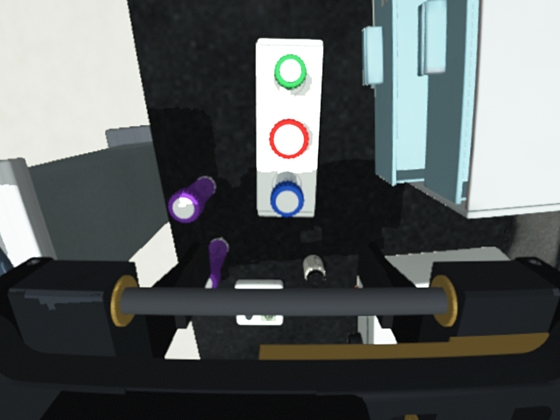

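arm_command --plan '[{"dx": 0, "dy": 0, "dz": 0, "twist": 40, "claw": 0.6}, {"dx": 0, "dy": 0, "dz": 0, "twist": 40, "claw": 0.6}, {"dx": 0, "dy": 0, "dz": 0, "twist": 40, "claw": 0.6}, {"dx": 0, "dy": 0, "dz": 0, "twist": 40, "claw": 0.6}, {"dx": 0, "dy": 0, "dz": 0, "twist": 40, "claw": 0.6}, {"dx": 0, "dy": 0, "dz": 0, "twist": 40, "claw": 0.6}, {"dx": 0, "dy": 0, "dz": 0, "twist": 40, "claw": 0.6}, {"dx": 0, "dy": 0, "dz": 0, "twist": 40, "claw": 0.6}]'

```text
time_s: 2.55
position: [0.4895, 0.1014, 0.2]
tcp_rot: [[0.711, -0.703, -0.001], [-0.703, -0.711, -0.0], [-0.0, 0.001, -1.0]]
force: [0.1, -0.0, -0.7]
opening: 0.61
```

```bash
python3 - <<'E'
from h import *
bot.capture('top')
st=info();im=bot.capture('wrist');save('w3',im)
C=cam('wrist',st)
hsv=cv2.cvtColor(im,cv2.COLOR_RGB2HSV);m=cv2.inRange(hsv,(100,100,50),(122,255,255))
n,l,s,ce=cv2.connectedComponentsWithStats(m)
for i in range(1,n):
    if s[i,4]>50:
        pts=np.argwhere(l==i)[:,::-1];e=cv2.fitEllipse(cv2.convexHull(pts.astype(np.int32)))
        print(s[i],ce[i],e,onz(C,e[0],.1),onz(C,e[0],.098))
        x,y,w,h=s[i][:4];save('w3c',cv2.resize(im[y-40:y+h+30,x-40:x+w+40],None,fx=5,fy=5,interpolation=cv2.INTER_NEAREST));print(x-40,y-40)
E
```

```text
t 2.6 p [0.4897 0.1012 0.2   ] ang -44.71 tilt [-9.e-04 -2.e-04 -1.e+00] F [ 0.43 -0.01 -0.04] M [-0.157  0.146 -0.017] op 0.602 j6 43.6
[267 181  33  36 532] [283.19736842 196.20112782] ((283.19677734375, 198.38723754882812), (33.06492614746094, 35.668338775634766), 178.74925231933594) [0.49485503 0.10738224 0.1       ] [0.49444697 0.10697631 0.098     ]
227 141
```

View pics/w3.png

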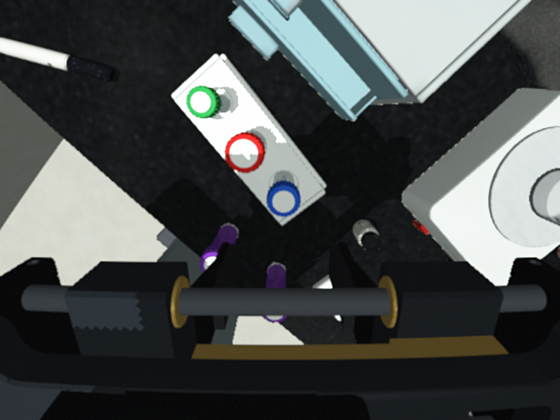

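View pics/w3c.png

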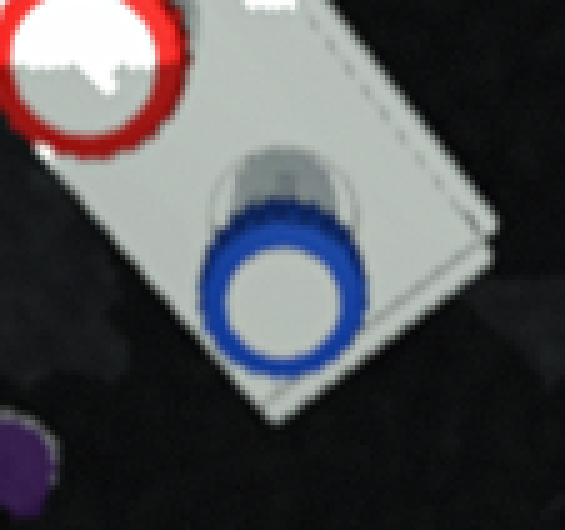

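```bash
python3 - <<'E'
from h import *
st=info();C=cam('wrist',st);p=onz(C,(283.4,201.6),.1);print(p)
go(p[0],p[1],.13,-45)
E
```

```text
t 2.65 p [0.4898 0.101  0.1999] ang -44.75 tilt [-9.e-04 -2.e-04 -1.e+00] F [ 0.37 -0.21 -0.09] M [-0.108  0.133  0.011] op 0.603 j6 43.6
[0.4929745  0.10496164 0.1       ]
shift cm [-0.05 -0.51  6.99] twist 0.25
```

arm_command --plan '[{"dx": 0, "dy": -0.5, "dz": 2.5, "twist": 0, "claw": 0.6}, {"dx": 0, "dy": -0.5, "dz": 4.5, "twist": 0, "claw": 0.6}, {"dx": 0, "dy": -0.5, "dz": 6, "twist": 0, "claw": 0.6}, {"dx": 0, "dy": -0.5, "dz": 7, "twist": 0, "claw": 0.6}, {"dx": 0, "dy": -0.5, "dz": 7, "twist": 0, "claw": 0.6}, {"dx": 0, "dy": -0.5, "dz": 7, "twist": 0, "claw": 0.6}, {"dx": 0, "dy": -0.5, "dz": 7, "twist": 0, "claw": 0.6}]'

```text
time_s: 3.23
position: [0.4939, 0.1046, 0.1306]
tcp_rot: [[0.711, -0.704, 0.001], [-0.704, -0.711, -0.0], [0.001, -0.0, -1.0]]
force: [-0.1, 0.4, -0.4]
opening: 0.595
```

```bash
python3 - <<'E'
from h import *
st=info();im=bot.capture('wrist')
C=cam('wrist',st);print(proj(C,[[.493,.105,.1]]))
save('w4',cv2.resize(im[140:320,180:390],None,fx=3.3,fy=3.3,interpolation=cv2.INTER_NEAREST))
E
```

```text
t 3.23 p [0.4939 0.1046 0.1306] ang -44.72 tilt [ 7.e-04 -3.e-04 -1.e+00] F [-0.1   0.44 -0.44] M [-0.127  0.128 -0.07 ] op 0.595 j6 44.0
[[282.52931003 238.45200091]]
```

View pics/w4.png

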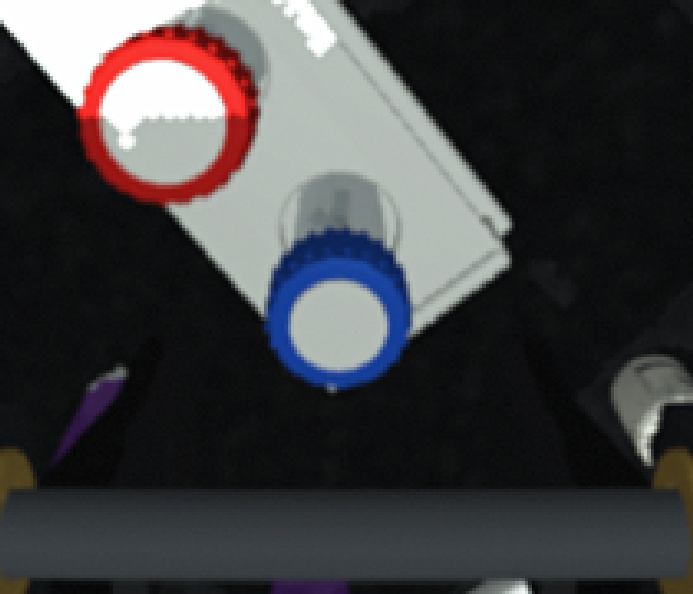

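The cap disc centre is at (282.4, 238.5), matching the prediction for (0.493, 0.105), so the tube lies centred between the fingers. I'll descend and grip.

arm_command --plan '[{"dx": -0.1, "dy": 0, "dz": 2, "twist": 0, "claw": 0.6}, {"dx": -0.1, "dy": 0, "dz": 4, "twist": 0, "claw": 0.6}, {"dx": -0.1, "dy": 0, "dz": 5.8, "twist": 0, "claw": 0.6}, {"dx": -0.1, "dy": 0, "dz": 5.8, "twist": 0, "claw": 0.6}, {"dx": -0.1, "dy": 0, "dz": 5.8, "twist": 0, "claw": 0.6}, {"dx": -0.1, "dy": 0, "dz": 5.8, "twist": 0, "claw": 0.6}, {"dx": -0.1, "dy": 0, "dz": 5.8, "twist": 0, "claw": 0.5}]'

```text
time_s: 3.87
position: [0.4946, 0.1053, 0.0742]
tcp_rot: [[0.71, -0.704, 0.004], [-0.704, -0.71, -0.0], [0.003, -0.003, -1.0]]
force: [-0.5, -0.1, 0.1]
opening: 0.574
```

arm_command --plan '[{"dx": 0, "dy": 0, "dz": 0, "twist": 0, "claw": 0.4}, {"dx": 0, "dy": 0, "dz": 0, "twist": 0, "claw": 0.3}, {"dx": 0, "dy": 0, "dz": 0, "twist": 0, "claw": 0.2}, {"dx": 0, "dy": 0, "dz": 0, "twist": 0, "claw": 0.2}, {"dx": 0, "dy": 0, "dz": 0, "twist": 0, "claw": 0.2}, {"dx": 0, "dy": 0, "dz": 0, "twist": 0, "claw": 0.2}, {"dx": 0, "dy": 0, "dz": 0, "twist": 0, "claw": 0.2}, {"dx": 0, "dy": 0, "dz": 0, "twist": 0, "claw": 0.2}]'

```text
time_s: 4.53
position: [0.4948, 0.1054, 0.0746]
tcp_rot: [[0.71, -0.704, 0.005], [-0.704, -0.71, -0.0], [0.004, -0.003, -1.0]]
force: [-0.4, 0.3, 5.6]
opening: 0.336
```

```bash
python3 - <<'E'
from h import *
st=info();im=bot.capture('wrist')
save('w5',cv2.resize(im[100:340,130:430],None,fx=2.5,fy=2.5,interpolation=cv2.INTER_NEAREST))
E
```

```text
t 4.53 p [0.4948 0.1054 0.0746] ang -44.73 tilt [ 4.9e-03 -1.0e-04 -1.0e+00] F [-0.36  0.3   5.58] M [0.081 0.198 0.02 ] op 0.336 j6 44.1
```

View pics/w5.png

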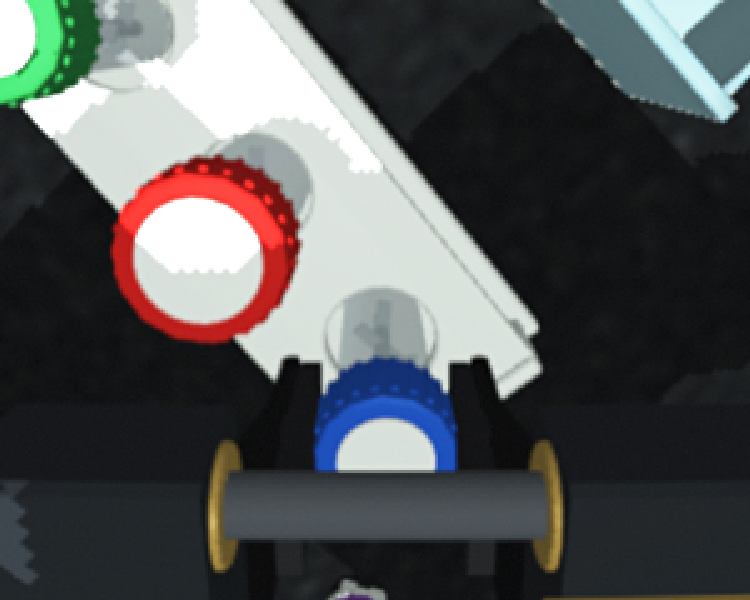

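arm_command --plan '[{"dx": 0, "dy": 0, "dz": -1, "twist": 0, "claw": 0.2}, {"dx": 0, "dy": 0, "dz": -2.5, "twist": 0, "claw": 0.2}, {"dx": 0, "dy": 0, "dz": -4.5, "twist": 0, "claw": 0.2}, {"dx": 0, "dy": 0, "dz": -6.5, "twist": 0, "claw": 0.2}, {"dx": 0, "dy": 0, "dz": -8.5, "twist": 0, "claw": 0.2}, {"dx": 0, "dy": 0, "dz": -10, "twist": 0, "claw": 0.2}, {"dx": 0, "dy": 0, "dz": -10.5, "twist": 0, "claw": 0.2}, {"dx": 0, "dy": 0, "dz": -10.5, "twist": 0, "claw": 0.2}]'

```text
time_s: 5.25
position: [0.4951, 0.1054, 0.181]
tcp_rot: [[0.71, -0.704, 0.008], [-0.704, -0.711, -0.0], [0.006, -0.006, -1.0]]
force: [0.8, -0.7, -0.8]
opening: 0.338
```

```bash
python3 - <<'E'
from h import *
st=info();im=bot.capture('wrist');sd=bot.capture('side')
a=cv2.resize(im[150:340,180:390],None,fx=3,fy=3,interpolation=cv2.INTER_NEAREST)
save('w6',a);save('s6',cv2.resize(sd[100:250,210:380],None,fx=4,fy=4))
T=cam('top')
# mill axis from sockets
P=np.array([onz(T,u,.076) for u in [(343,189),(358,186),(374,182),(390,177)]])
print(np.diff(P,axis=0),np.degrees(np.arctan2(*(P[3]-P[0])[1::-1])))
print(np.linalg.inv(np.eye(3))[0,0])
go(P[2,0],P[2,1],.18,-45)
E
```

```text
t 5.25 p [0.4951 0.1054 0.181 ] ang -44.72 tilt [ 8.1e-03 -3.0e-04 -1.0e+00] F [ 0.77 -0.65 -0.77] M [-0.071  0.141 -0.005] op 0.338 j6 44.1
[[ 0.00767317 -0.04120458  0.        ]
 [ 0.01043359 -0.04430688  0.        ]
 [ 0.01327197 -0.04477068  0.        ]] -76.45810625848694
1.0
shift cm [30.59 27.92 -0.07] twist 0.27
```

View pics/w6.png

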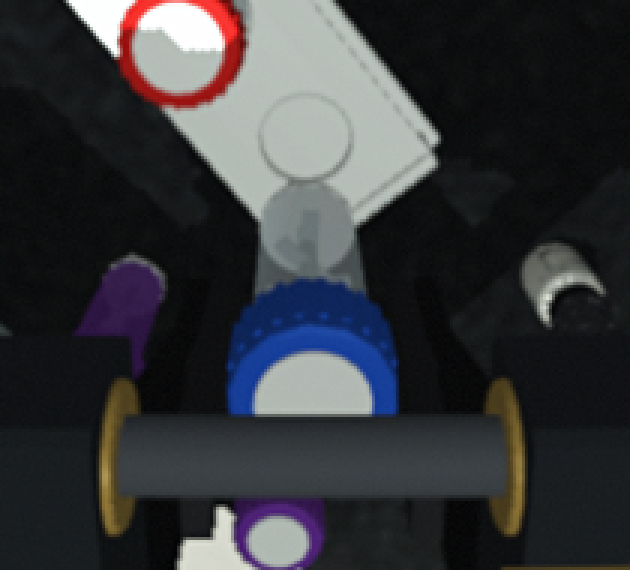

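View pics/s6.png

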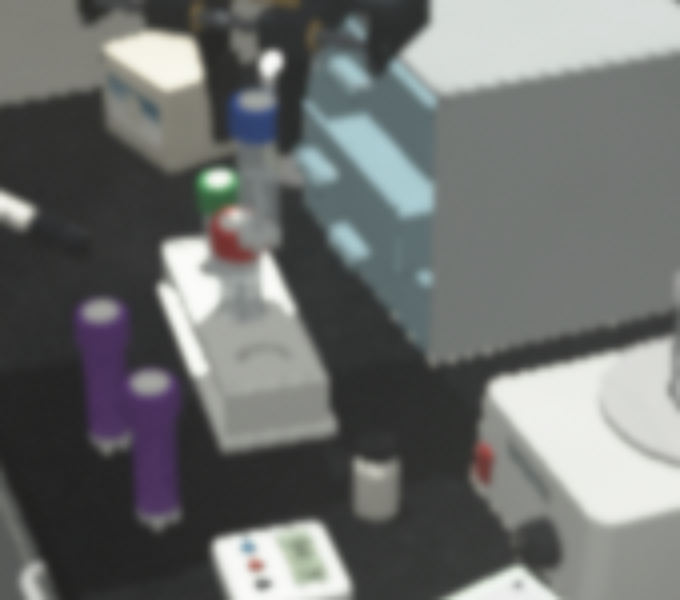

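```bash
python3 - <<'E'
from h import *
go(.458,-.368,.175,-45)
E
```

```text
shift cm [30.77 36.14  0.41] twist 0.27
```

arm_command --plan '[{"dx": 2, "dy": 2.4, "dz": 0, "twist": 0, "claw": 0.2}, {"dx": 4.5, "dy": 5.2, "dz": 0, "twist": 0, "claw": 0.2}, {"dx": 7, "dy": 8.2, "dz": 0, "twist": 0, "claw": 0.2}, {"dx": 9.5, "dy": 11.2, "dz": 0, "twist": 0, "claw": 0.2}, {"dx": 12, "dy": 14.1, "dz": 0, "twist": 0, "claw": 0.2}, {"dx": 14.5, "dy": 17, "dz": 0, "twist": 0, "claw": 0.2}, {"dx": 17, "dy": 20, "dz": 0, "twist": 0, "claw": 0.2}, {"dx": 19.5, "dy": 22.9, "dz": 0.2, "twist": 0, "claw": 0.2}]'

```text
time_s: 6.02
position: [0.4699, -0.1961, 0.1759]
tcp_rot: [[0.71, -0.704, 0.002], [-0.704, -0.71, 0.001], [0.0, -0.002, -1.0]]
force: [1.1, -0.1, -1.8]
opening: 0.335
```

```bash
python3 - <<'E'
from h import *
info();go(.458,-.368,.175,-45)
E
```

```text
t 6.02 p [ 0.4699 -0.1961  0.1759] ang -44.75 tilt [ 0.0016  0.0014 -1.    ] F [ 1.12 -0.06 -1.75] M [-0.055  0.057 -0.007] op 0.335 j6 9.3
shift cm [11.26 13.05  0.06] twist 0.25
```

arm_command --plan '[{"dx": 2.5, "dy": 2.9, "dz": 0, "twist": 0, "claw": 0.2}, {"dx": 5, "dy": 5.8, "dz": 0, "twist": 0, "claw": 0.2}, {"dx": 7.5, "dy": 8.7, "dz": 0, "twist": 0, "claw": 0.2}, {"dx": 9.5, "dy": 11, "dz": 0, "twist": 0, "claw": 0.2}, {"dx": 11, "dy": 12.7, "dz": 0, "twist": 0.2, "claw": 0.2}, {"dx": 11.3, "dy": 13, "dz": 0, "twist": 0.2, "claw": 0.2}, {"dx": 11.3, "dy": 13, "dz": 0, "twist": 0.2, "claw": 0.2}, {"dx": 11.3, "dy": 13, "dz": 0, "twist": 0.2, "claw": 0.2}]'

```text
time_s: 6.68
position: [0.4577, -0.3663, 0.1741]
tcp_rot: [[0.708, -0.707, -0.001], [-0.707, -0.707, 0.005], [-0.004, -0.003, -1.0]]
force: [-0.2, 1.1, -1.1]
opening: 0.335
```

```bash
python3 - <<'E'
from h import *
bot.capture('side');bot.capture('side')
st=info();im=bot.capture('wrist');save('w7',im)
C=cam('wrist',st);print(proj(C,[[.517,-.309,.076],[.517,-.309,.046]]))
save('w7c',cv2.resize(im[40:240,180:400],None,fx=3,fy=3,interpolation=cv2.INTER_NEAREST))
E
```

```text
t 6.78 p [ 0.4582 -0.3657  0.1748] ang -44.87 tilt [-2.e-04  4.e-03 -1.e+00] F [-0.62 -0.85 -0.49] M [-0.117  0.104 -0.061] op 0.339 j6 -4.8
[[286.36088109 112.54566461]
 [286.18694346 112.35017593]]
```

View pics/w7.png

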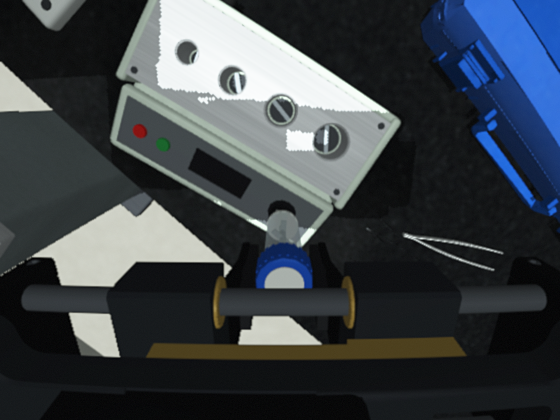

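View pics/w7c.png

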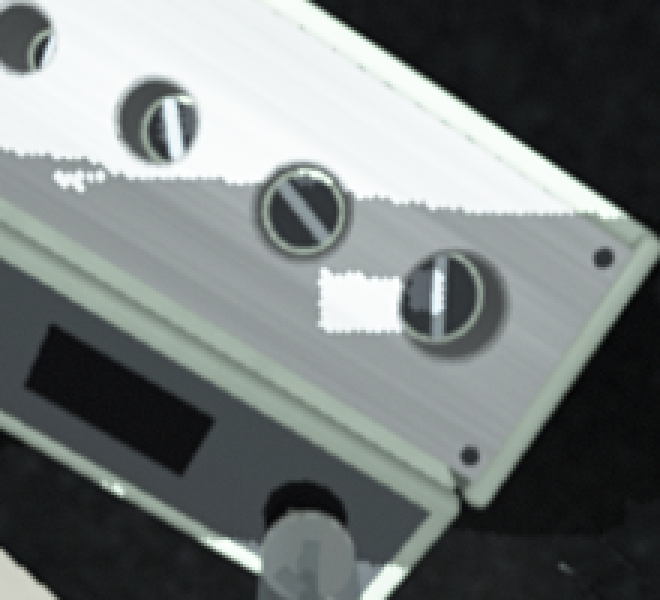

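```bash
python3 - <<'E'
from h import *
im=cv2.imread('pics/w7.png')[:,:,::-1]
a=cv2.resize(im[195:265,240:325],None,fx=8,fy=8,interpolation=cv2.INTER_CUBIC)
a=np.clip((a.astype(float)-60)*1.6,0,255).astype(np.uint8)
save('foot',a)
b=cv2.resize(im[88:132,258:305],None,fx=12,fy=12,interpolation=cv2.INTER_CUBIC);save('dog',b)
E
```

```text
(no output)
```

View pics/foot.png

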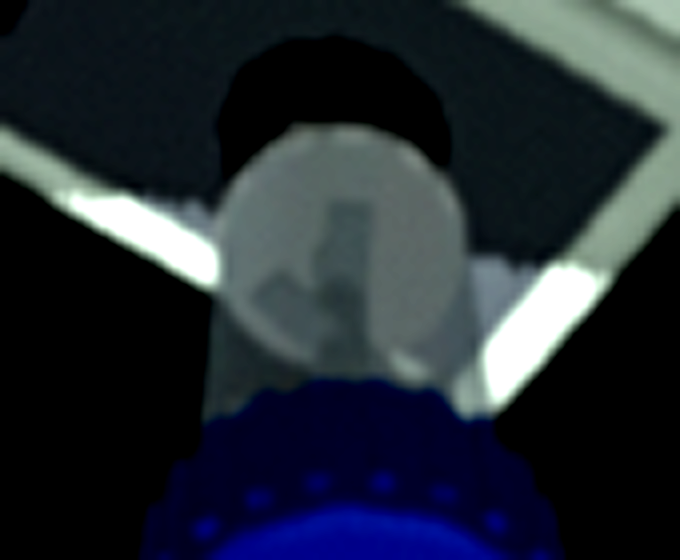

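View pics/dog.png

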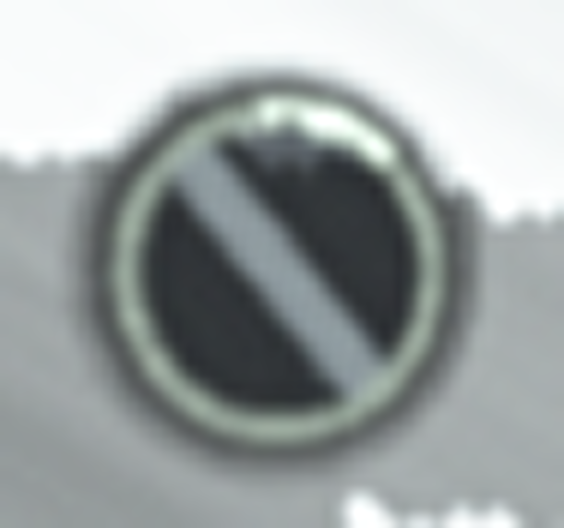

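```bash
python3 - <<'E'
from h import *
st=info();C=cam('wrist',st)
s=onz(C,(280.8,110.0),.076);print('socket',s,'top',onz(cam('top'),(374.3,181.5),.076))
f=lambda x,y:(258+(x+.5)/12-.5,88+(y+.5)/12-.5)
a=onz(C,f(195,160),.0465);b=onz(C,f(362,385),.0465);d=b-a
R=np.array(st['tcp_rot']);dt=R.T@d;print('bar world ang',np.degrees(np.arctan2(d[1],d[0])),'tool',np.degrees(np.arctan2(dt[1],dt[0])),np.linalg.norm(d))
p=np.array(st['position'])
for L in(.0566,.0596,.0666):
    print(L,proj(C,[p+R@[0,0,L]]),'tool xy of foot disc',(R.T@(onz(C,(282.3,225.7),p[2]-L)-p)).round(4))
go(s[0],s[1],.155,-45)
E
```

```text
t 6.83 p [ 0.4584 -0.3658  0.1751] ang -44.85 tilt [ 3.0e-04  3.3e-03 -1.0e+00] F [ 0.38  0.89 -0.76] M [-0.094  0.094 -0.034] op 0.332 j6 -4.8
socket [ 0.51548481 -0.30455522  0.076     ] top [ 0.51592515 -0.30916524  0.076     ]
bar world ang -97.41245992001507 tool 52.55987512942732 0.020739600618093358
0.0566 [[283.95452894 224.3736104 ]] tool xy of foot disc [-0.0013  0.0011  0.0566]
0.0596 [[283.95177183 222.98733   ]] tool xy of foot disc [-0.0013  0.0022  0.0596]
0.0666 [[283.94558545 219.8784463 ]] tool xy of foot disc [-0.0013  0.0049  0.0666]
shift cm [-0.27 -8.36  2.03] twist 0.15
```

arm_command --plan '[{"dx": 0, "dy": -2, "dz": 0, "twist": 0, "claw": 0.2}, {"dx": 0, "dy": -4, "dz": 0.5, "twist": 0, "claw": 0.2}, {"dx": -0.1, "dy": -6, "dz": 1, "twist": 0, "claw": 0.2}, {"dx": -0.2, "dy": -7.8, "dz": 1.5, "twist": 0, "claw": 0.2}, {"dx": -0.2, "dy": -8.4, "dz": 1.6, "twist": 0, "claw": 0.2}, {"dx": -0.2, "dy": -8.4, "dz": 1.6, "twist": 0, "claw": 0.2}, {"dx": -0.2, "dy": -8.4, "dz": 1.6, "twist": 0, "claw": 0.2}, {"dx": -0.2, "dy": -8.4, "dz": 1.6, "twist": 0, "claw": 0.2}]'

```text
time_s: 7.5
position: [0.516, -0.3052, 0.1597]
tcp_rot: [[0.709, -0.705, 0.0], [-0.705, -0.709, 0.003], [-0.001, -0.002, -1.0]]
force: [-0.6, -0.3, -1.1]
opening: 0.334
```

```bash
python3 - <<'E'
from h import *
bot.capture('side');bot.capture('side')
st=info();im=bot.capture('wrist');save('w8',im)
save('w8c',cv2.resize(im[170:290,220:350],None,fx=6,fy=6,interpolation=cv2.INTER_CUBIC)[:600])
sd=bot.capture('side');save('s8',cv2.resize(sd[150:380,260:430],None,fx=2.6,fy=2.6,interpolation=cv2.INTER_CUBIC))
E
```

```text
t 7.6 p [ 0.5158 -0.3057  0.1597] ang -44.91 tilt [ 6.0e-04  2.6e-03 -1.0e+00] F [ 0.2  -0.36 -1.15] M [-0.043  0.079 -0.   ] op 0.338 j6 3.4
```

View pics/w8c.png

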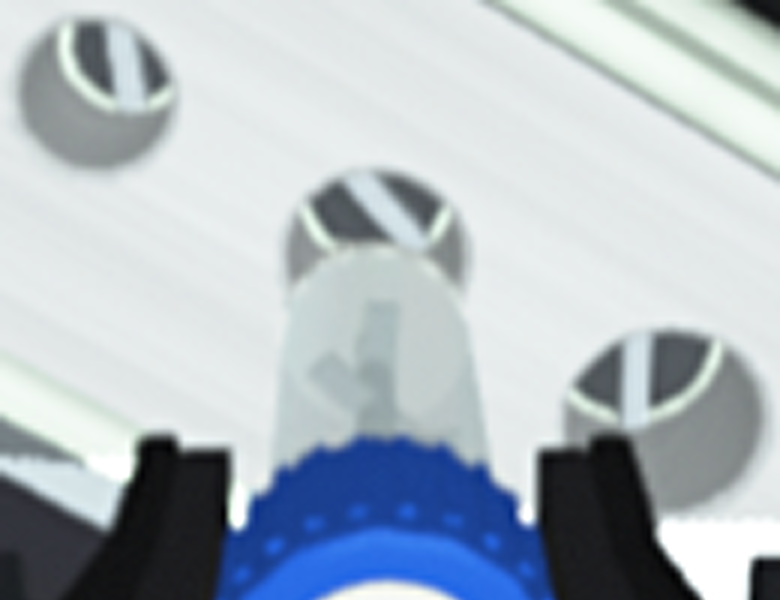

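View pics/s8.png

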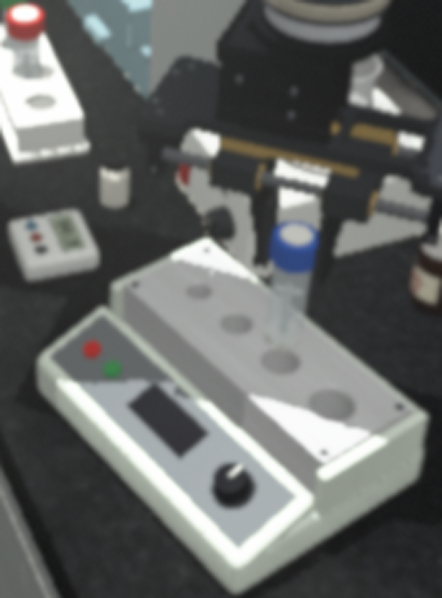

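arm_command --plan '[{"dx": 0, "dy": 0, "dz": 0.6, "twist": 0, "claw": 0.2}, {"dx": 0, "dy": 0, "dz": 1.1, "twist": 0, "claw": 0.2}, {"dx": 0, "dy": 0, "dz": 1.3, "twist": 0, "claw": 0.2}, {"dx": 0, "dy": 0, "dz": 1.3, "twist": 0, "claw": 0.2}, {"dx": 0, "dy": 0, "dz": 1.3, "twist": 0, "claw": 0.2}, {"dx": 0, "dy": 0, "dz": 1.3, "twist": 0, "claw": 0.2}]'

```text
time_s: 8.2
position: [0.5159, -0.3056, 0.1465]
tcp_rot: [[0.708, -0.706, 0.001], [-0.706, -0.708, 0.003], [-0.002, -0.003, -1.0]]
force: [-0.0, 0.3, -0.4]
opening: 0.333
```

```bash
python3 - <<'E'
from h import *
bot.capture('side');bot.capture('side')
st=info();im=bot.capture('wrist');save('w9',im)
save('w9c',cv2.resize(im[180:270,230:335],None,fx=7,fy=7,interpolation=cv2.INTER_CUBIC)[:600])
C=cam('wrist',st);R=np.array(st['tcp_rot']);p=np.array(st['position'])
print('TCP-vertical point at deck',proj(C,[p+R@[0,0,p[2]-.076]]))
th=np.radians(np.arange(0,360,45))
for nm,L,r in[('foot',.0666,.012),('body',.0596,.012),('bore at tcp',p[2]-.076,.0126)]:
    q=[p+R@[r*np.cos(t),r*np.sin(t),L] for t in th];print(nm,((proj(C,q)-[230,180]+.5)*7-.5).round(0).tolist())
E
```

```text
t 8.3 p [ 0.516  -0.3057  0.1468] ang -44.92 tilt [ 9.0e-04  2.6e-03 -1.0e+00] F [ 0.01  0.86 -1.07] M [-0.108  0.126  0.002] op 0.338 j6 3.4
TCP-vertical point at deck [[283.94109534 218.10613731]]
foot [[487.0, 282.0], [455.0, 352.0], [381.0, 380.0], [306.0, 352.0], [275.0, 282.0], [305.0, 211.0], [381.0, 181.0], [456.0, 211.0]]
body [[490.0, 304.0], [457.0, 375.0], [381.0, 404.0], [304.0, 375.0], [272.0, 304.0], [303.0, 231.0], [381.0, 200.0], [459.0, 231.0]]
bore at tcp [[490.0, 270.0], [457.0, 342.0], [381.0, 371.0], [304.0, 342.0], [271.0, 270.0], [302.0, 196.0], [381.0, 165.0], [459.0, 196.0]]
```

View pics/w9c.png

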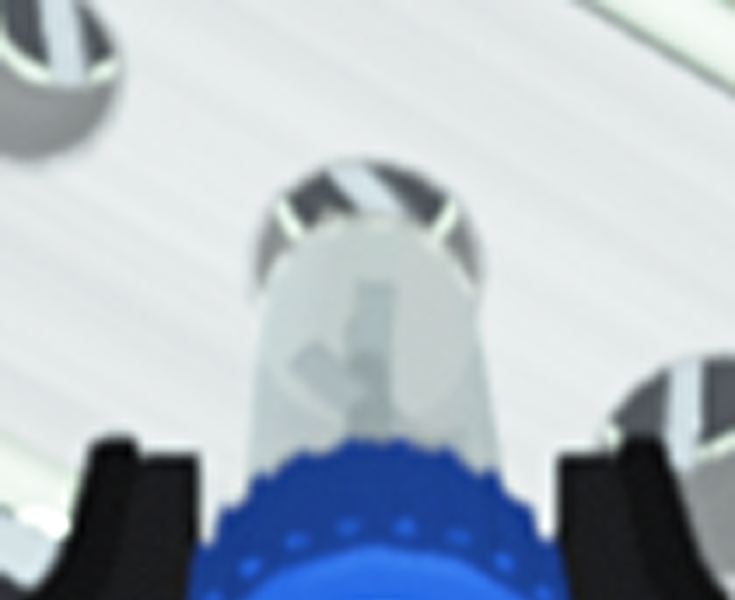

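arm_command --plan '[{"dx": 0, "dy": -0.1, "dz": 0.1, "twist": 0, "claw": 0.2}, {"dx": 0, "dy": -0.1, "dz": 0.3, "twist": 0, "claw": 0.2}, {"dx": 0, "dy": -0.1, "dz": 0.5, "twist": 0, "claw": 0.2}, {"dx": 0, "dy": -0.1, "dz": 0.7, "twist": 0, "claw": 0.2}, {"dx": 0, "dy": -0.1, "dz": 0.7, "twist": 0, "claw": 0.2}, {"dx": 0, "dy": -0.1, "dz": 0.7, "twist": 0, "claw": 0.2}]'

```text
time_s: 8.85
position: [0.5166, -0.3048, 0.1395]
tcp_rot: [[0.708, -0.706, 0.001], [-0.706, -0.708, 0.003], [-0.002, -0.002, -1.0]]
force: [-0.5, 0.1, -1.3]
opening: 0.332
```

```bash
python3 - <<'E'
from h import *
bot.capture('side')
st=info();im=bot.capture('wrist');save('w10',im)
save('w10c',cv2.resize(im[180:270,230:335],None,fx=7,fy=7,interpolation=cv2.INTER_CUBIC)[:600])
C=cam('wrist',st);R=np.array(st['tcp_rot']);p=np.array(st['position'])
th=np.radians([0,90,180,270])
for nm,L,r in[('body',.0596,.012),('bore at tcp',p[2]-.076,.0126)]:
    q=[p+R@[r*np.cos(t),r*np.sin(t),L] for t in th];print(nm,((proj(C,q)-[230,180]+.5)*7-.5).round(0).tolist())
E
```

```text
t 8.9 p [ 0.5167 -0.3049  0.1397] ang -44.92 tilt [ 7.0e-04  2.7e-03 -1.0e+00] F [-0.16  0.69  0.46] M [-0.153  0.061 -0.023] op 0.334 j6 3.5
body [[490.0, 304.0], [381.0, 404.0], [272.0, 304.0], [381.0, 200.0]]
bore at tcp [[493.0, 291.0], [381.0, 395.0], [268.0, 291.0], [381.0, 184.0]]
```

View pics/w10c.png

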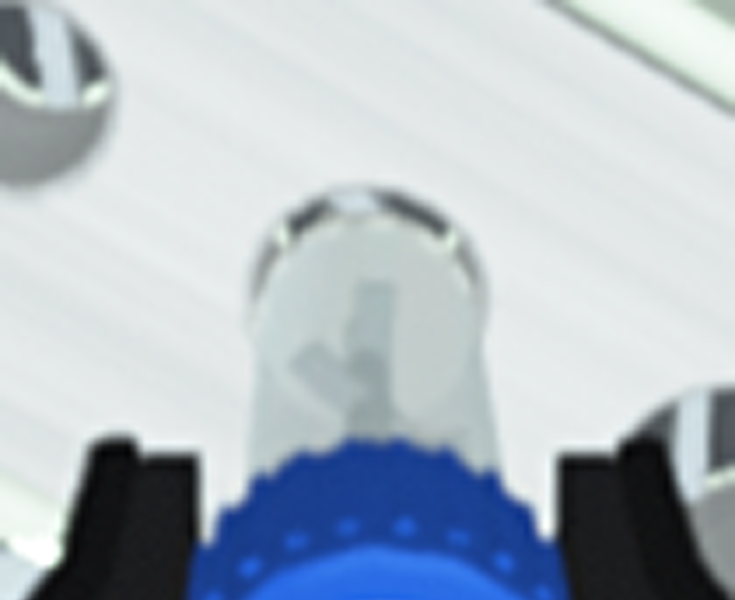

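arm_command --plan '[{"dx": 0, "dy": -0.03, "dz": 0.1, "twist": 0, "claw": 0.2}, {"dx": 0, "dy": -0.03, "dz": 0.2, "twist": 0, "claw": 0.2}, {"dx": 0, "dy": -0.03, "dz": 0.3, "twist": 0, "claw": 0.2}, {"dx": 0, "dy": -0.03, "dz": 0.3, "twist": 0, "claw": 0.2}]'

```text
time_s: 9.28
position: [0.5168, -0.3046, 0.1365]
tcp_rot: [[0.708, -0.706, 0.001], [-0.706, -0.708, 0.003], [-0.002, -0.002, -1.0]]
force: [-0.6, -0.5, -1.0]
opening: 0.337
```

```bash
python3 - <<'E'
from h import *
info()
E
```

```text
t 9.28 p [ 0.5168 -0.3046  0.1365] ang -44.91 tilt [ 5.0e-04  2.9e-03 -1.0e+00] F [-0.59 -0.49 -0.97] M [-0.095  0.141  0.044] op 0.337 j6 3.6
```

arm_command --plan '[{"dx": 0, "dy": 0, "dz": 0.1, "twist": 0, "claw": 0.2}, {"dx": 0, "dy": 0, "dz": 0.15, "twist": 0, "claw": 0.2}, {"dx": 0, "dy": 0, "dz": 0.15, "twist": 0, "claw": 0.2}]'

```text
time_s: 9.53
position: [0.5167, -0.3045, 0.1348]
tcp_rot: [[0.708, -0.706, 0.0], [-0.706, -0.708, 0.003], [-0.002, -0.002, -1.0]]
force: [-0.6, -0.8, -0.6]
opening: 0.338
```

```bash
python3 - <<'E'
from h import *
st=info();im=bot.capture('wrist')
save('w11c',cv2.resize(im[180:270,230:335],None,fx=7,fy=7,interpolation=cv2.INTER_CUBIC)[:600])
E
```

```text
t 9.53 p [ 0.5167 -0.3045  0.1348] ang -44.92 tilt [ 3.0e-04  3.1e-03 -1.0e+00] F [-0.56 -0.84 -0.62] M [-0.149  0.115  0.01 ] op 0.338 j6 3.6
```

View pics/w11c.png

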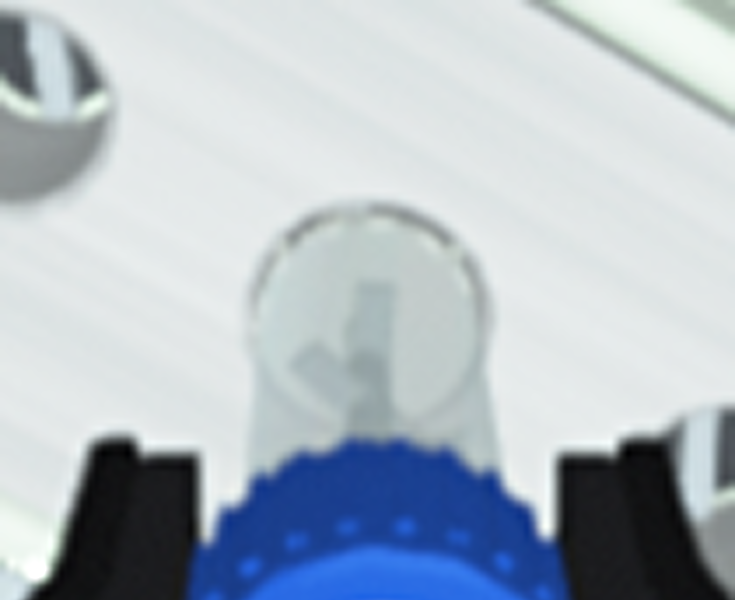

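The bottom of the clear body (ring top at crop (370,208)) now sits concentric in the mouth. I'll continue down in small steps.

arm_command --plan '[{"dx": 0, "dy": 0, "dz": 0.1, "twist": 0, "claw": 0.2}, {"dx": 0, "dy": 0, "dz": 0.2, "twist": 0, "claw": 0.2}, {"dx": 0, "dy": 0, "dz": 0.3, "twist": 0, "claw": 0.2}, {"dx": 0, "dy": 0, "dz": 0.3, "twist": 0, "claw": 0.2}]'

```text
time_s: 9.92
position: [0.5166, -0.3044, 0.1316]
tcp_rot: [[0.708, -0.706, 0.0], [-0.706, -0.708, 0.003], [-0.002, -0.002, -1.0]]
force: [-0.6, 0.4, -1.4]
opening: 0.337
```

```bash
python3 - <<'E'
from h import *
info()
E
```

```text
t 9.92 p [ 0.5166 -0.3044  0.1316] ang -44.92 tilt [ 0.      0.0034 -1.    ] F [-0.6   0.37 -1.37] M [-0.073  0.106 -0.004] op 0.337 j6 3.6
```

arm_command --plan '[{"dx": 0, "dy": 0, "dz": 0.1, "twist": 0, "claw": 0.2}, {"dx": 0, "dy": 0, "dz": 0.2, "twist": 0, "claw": 0.2}, {"dx": 0, "dy": 0, "dz": 0.3, "twist": 0, "claw": 0.2}, {"dx": 0, "dy": 0, "dz": 0.3, "twist": 0, "claw": 0.2}]'

```text
time_s: 10.25
position: [0.5165, -0.3044, 0.1284]
tcp_rot: [[0.708, -0.706, -0.0], [-0.706, -0.708, 0.004], [-0.003, -0.002, -1.0]]
force: [0.2, -0.0, -0.4]
opening: 0.334
```

```bash
python3 - <<'E'
from h import *
st=info();im=bot.capture('wrist')
save('w12c',cv2.resize(im[180:270,230:335],None,fx=7,fy=7,interpolation=cv2.INTER_CUBIC)[:600])
info()
E
```

```text
t 10.25 p [ 0.5165 -0.3044  0.1284] ang -44.92 tilt [-4.0e-04  3.7e-03 -1.0e+00] F [ 0.21 -0.05 -0.4 ] M [-0.058  0.149  0.047] op 0.334 j6 3.6
t 10.3 p [ 0.5165 -0.3044  0.1285] ang -44.92 tilt [-3.0e-04  3.6e-03 -1.0e+00] F [-0.54  0.61 -0.77] M [-0.134  0.112  0.039] op 0.334 j6 3.6
```

View pics/w12c.png

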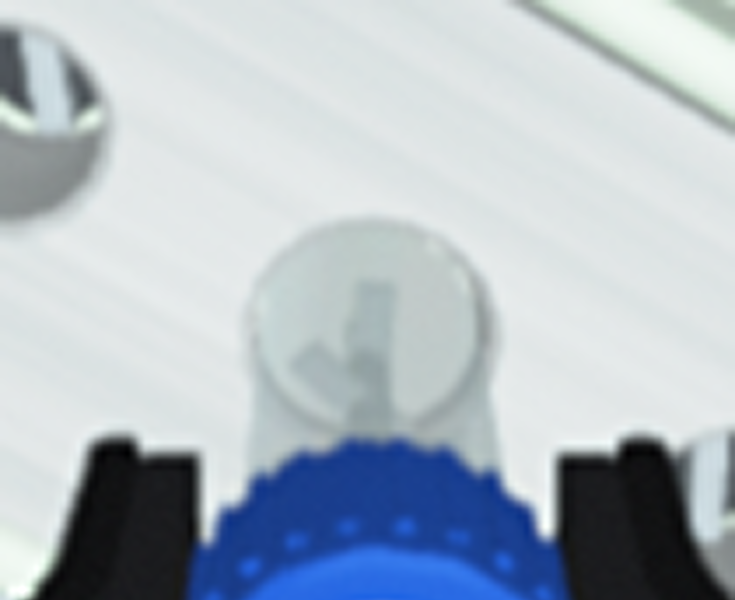

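arm_command --plan '[{"dx": 0, "dy": 0, "dz": 0.15, "twist": 0, "claw": 0.2}, {"dx": 0, "dy": 0, "dz": 0.3, "twist": 0, "claw": 0.2}, {"dx": 0, "dy": 0, "dz": 0.45, "twist": 0, "claw": 0.2}, {"dx": 0, "dy": 0, "dz": 0.45, "twist": 0, "claw": 0.2}]'

```text
time_s: 10.63
position: [0.5164, -0.3043, 0.1236]
tcp_rot: [[0.708, -0.706, -0.001], [-0.706, -0.708, 0.004], [-0.003, -0.002, -1.0]]
force: [0.6, -1.2, -1.1]
opening: 0.337
```

arm_command --plan '[{"dx": 0, "dy": 0, "dz": 0.15, "twist": 0, "claw": 0.2}, {"dx": 0, "dy": 0, "dz": 0.3, "twist": 0, "claw": 0.2}, {"dx": 0, "dy": 0, "dz": 0.45, "twist": 0, "claw": 0.2}, {"dx": 0, "dy": 0, "dz": 0.45, "twist": 0, "claw": 0.2}]'

```text
time_s: 10.97
position: [0.5163, -0.3042, 0.1188]
tcp_rot: [[0.708, -0.706, -0.001], [-0.706, -0.708, 0.004], [-0.003, -0.002, -1.0]]
force: [0.1, 0.5, -1.5]
opening: 0.336
```

```bash
python3 - <<'E'
from h import *
st=info();im=bot.capture('wrist')
save('w13c',cv2.resize(im[180:290,200:365],None,fx=4.5,fy=4.5,interpolation=cv2.INTER_CUBIC)[:600])
info()
E
```

```text
t 10.97 p [ 0.5163 -0.3042  0.1188] ang -44.92 tilt [-8.e-04  4.e-03 -1.e+00] F [ 0.09  0.47 -1.52] M [-0.136  0.04  -0.033] op 0.336 j6 3.6
t 11.02 p [ 0.5164 -0.3042  0.1189] ang -44.92 tilt [-8.e-04  4.e-03 -1.e+00] F [ 0.56 -0.01 -1.98] M [-0.123  0.088  0.006] op 0.332 j6 3.6
```

View pics/w13c.png

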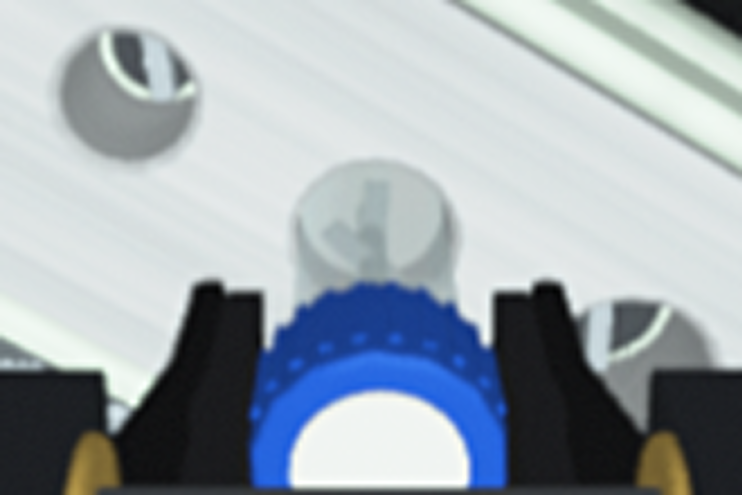

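arm_command --plan '[{"dx": 0, "dy": 0, "dz": 0.15, "twist": 0, "claw": 0.2}, {"dx": 0, "dy": 0, "dz": 0.3, "twist": 0, "claw": 0.2}, {"dx": 0, "dy": 0, "dz": 0.4, "twist": 0, "claw": 0.2}, {"dx": 0, "dy": 0, "dz": 0.5, "twist": 0, "claw": 0.2}, {"dx": 0, "dy": 0, "dz": 0.5, "twist": 0, "claw": 0.2}]'

```text
time_s: 11.43
position: [0.5164, -0.3042, 0.1137]
tcp_rot: [[0.708, -0.706, -0.001], [-0.706, -0.708, 0.004], [-0.004, -0.002, -1.0]]
force: [-0.0, 0.1, -1.3]
opening: 0.337
```

arm_command --plan '[{"dx": 0, "dy": 0, "dz": 0.1, "twist": 0, "claw": 0.2}, {"dx": 0, "dy": 0, "dz": 0.2, "twist": 0, "claw": 0.2}, {"dx": 0, "dy": 0, "dz": 0.2, "twist": 0, "claw": 0.2}]'

```text
time_s: 11.68
position: [0.5165, -0.3043, 0.1119]
tcp_rot: [[0.708, -0.706, -0.001], [-0.706, -0.708, 0.004], [-0.003, -0.002, -1.0]]
force: [0.0, 0.4, 1.3]
opening: 0.335
```

```bash
python3 - <<'E'
from h import *
st=info();bot.capture('side')
info()
E
```

```text
t 11.68 p [ 0.5165 -0.3043  0.1119] ang -44.92 tilt [-5.0e-04  3.8e-03 -1.0e+00] F [0.01 0.42 1.31] M [-0.086  0.143 -0.031] op 0.335 j6 3.6
t 11.73 p [ 0.5165 -0.3043  0.112 ] ang -44.92 tilt [-5.0e-04  3.7e-03 -1.0e+00] F [-0.37  1.42  2.39] M [-0.098  0.16  -0.014] op 0.336 j6 3.6
```

Contact came at the predicted height, with about 3 N over the baseline. I'll press about 3 mm further, then turn.

arm_command --plan '[{"dx": 0, "dy": 0, "dz": 0.1, "twist": 0, "claw": 0.2}, {"dx": 0, "dy": 0, "dz": 0.2, "twist": 0, "claw": 0.2}, {"dx": 0, "dy": 0, "dz": 0.3, "twist": 0, "claw": 0.2}, {"dx": 0, "dy": 0, "dz": 0.3, "twist": 0, "claw": 0.2}]'

```text
time_s: 12.07
position: [0.5166, -0.3043, 0.1092]
tcp_rot: [[0.708, -0.706, -0.0], [-0.706, -0.708, 0.004], [-0.003, -0.002, -1.0]]
force: [-1.3, 1.2, 3.5]
opening: 0.331
```

```bash
python3 - <<'E'
from h import *
st=info();bot.capture('side')
info()
E
```

```text
t 12.07 p [ 0.5166 -0.3043  0.1092] ang -44.92 tilt [-2.0e-04  3.6e-03 -1.0e+00] F [-1.28  1.17  3.46] M [ 0.077  0.244 -0.059] op 0.331 j6 3.6
t 12.12 p [ 0.5165 -0.3044  0.1092] ang -44.92 tilt [-3.0e-04  3.6e-03 -1.0e+00] F [-0.92 -0.51  3.75] M [0.097 0.249 0.018] op 0.336 j6 3.6
```

arm_command --plan '[{"dx": 0, "dy": 0, "dz": 0, "twist": 2, "claw": 0.2}, {"dx": 0, "dy": 0, "dz": 0, "twist": 4, "claw": 0.2}, {"dx": 0, "dy": 0, "dz": 0, "twist": 4, "claw": 0.2}]'

```text
time_s: 12.37
position: [0.5169, -0.3046, 0.1095]
tcp_rot: [[0.657, -0.754, 0.0], [-0.754, -0.657, 0.003], [-0.002, -0.002, -1.0]]
force: [-0.4, 0.2, 4.2]
opening: 0.333
```

arm_command --plan '[{"dx": 0, "dy": 0, "dz": 0, "twist": 2, "claw": 0.2}, {"dx": 0, "dy": 0, "dz": 0, "twist": 4, "claw": 0.2}, {"dx": 0, "dy": 0, "dz": 0, "twist": 4, "claw": 0.2}]'

```text
time_s: 12.62
position: [0.517, -0.3047, 0.1096]
tcp_rot: [[0.603, -0.798, 0.001], [-0.798, -0.603, 0.003], [-0.002, -0.002, -1.0]]
force: [0.1, 1.0, 3.8]
opening: 0.332
```

```bash
python3 - <<'E'
from h import *
info()
E
```

```text
t 12.62 p [ 0.517  -0.3047  0.1096] ang -52.94 tilt [ 8.0e-04  2.7e-03 -1.0e+00] F [0.09 1.01 3.81] M [-0.063  0.255 -0.001] op 0.332 j6 11.6
```

arm_command --plan '[{"dx": 0, "dy": 0, "dz": 0.02, "twist": 2, "claw": 0.2}, {"dx": 0, "dy": 0, "dz": 0.02, "twist": 4, "claw": 0.2}, {"dx": 0, "dy": 0, "dz": 0.02, "twist": 4, "claw": 0.2}]'

```text
time_s: 12.87
position: [0.5171, -0.3048, 0.1095]
tcp_rot: [[0.546, -0.838, 0.001], [-0.838, -0.546, 0.003], [-0.002, -0.002, -1.0]]
force: [-1.3, -0.1, 4.1]
opening: 0.337
```

arm_command --plan '[{"dx": 0, "dy": 0, "dz": 0.02, "twist": 2, "claw": 0.2}, {"dx": 0, "dy": 0, "dz": 0.02, "twist": 4, "claw": 0.2}, {"dx": 0, "dy": 0, "dz": 0.02, "twist": 4, "claw": 0.2}]'

```text
time_s: 13.12
position: [0.5171, -0.3048, 0.1093]
tcp_rot: [[0.488, -0.873, 0.001], [-0.873, -0.488, 0.002], [-0.002, -0.002, -1.0]]
force: [-1.1, 0.7, 3.6]
opening: 0.337
```

```bash
python3 - <<'E'
from h import *
st=info();im=bot.capture('wrist')
save('w14c',cv2.resize(im[180:290,200:365],None,fx=4.5,fy=4.5,interpolation=cv2.INTER_CUBIC)[:600])
info()
E
```

```text
t 13.12 p [ 0.5171 -0.3048  0.1093] ang -60.82 tilt [ 0.001   0.0024 -1.    ] F [-1.05  0.69  3.56] M [-0.04   0.192 -0.004] op 0.337 j6 19.5
t 13.17 p [ 0.5171 -0.3048  0.1093] ang -60.76 tilt [ 0.0011  0.0023 -1.    ] F [-0.13  0.45  3.28] M [-0.069  0.218  0.062] op 0.333 j6 19.4
```

View pics/w14c.png

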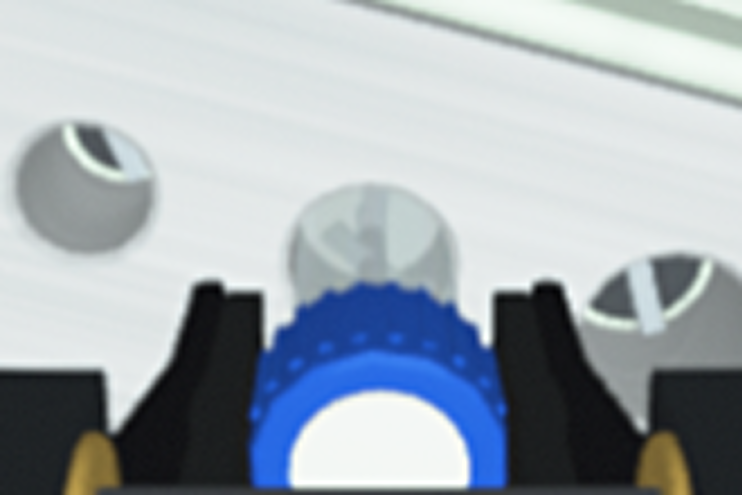

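arm_command --plan '[{"dx": 0, "dy": 0, "dz": 0.03, "twist": 2, "claw": 0.2}, {"dx": 0, "dy": 0, "dz": 0.03, "twist": 4, "claw": 0.2}, {"dx": 0, "dy": 0, "dz": 0.03, "twist": 4, "claw": 0.2}]'

```text
time_s: 13.42
position: [0.517, -0.3049, 0.1087]
tcp_rot: [[0.427, -0.904, 0.001], [-0.904, -0.427, 0.002], [-0.002, -0.002, -1.0]]
force: [-0.5, -0.3, 1.8]
opening: 0.333
```

arm_command --plan '[{"dx": 0, "dy": 0, "dz": 0.02, "twist": 2, "claw": 0.2}, {"dx": 0, "dy": 0, "dz": 0.02, "twist": 4, "claw": 0.2}, {"dx": 0, "dy": 0, "dz": 0.02, "twist": 4, "claw": 0.2}]'

```text
time_s: 13.67
position: [0.5166, -0.3047, 0.1077]
tcp_rot: [[0.365, -0.931, -0.0], [-0.931, -0.365, 0.003], [-0.003, -0.001, -1.0]]
force: [0.0, -0.7, -0.9]
opening: 0.336
```

```bash
python3 - <<'E'
from h import *
info()
E
```

```text
t 13.67 p [ 0.5166 -0.3047  0.1077] ang -68.62 tilt [-2.0e-04  3.1e-03 -1.0e+00] F [ 0.04 -0.67 -0.94] M [-0.183  0.139  0.056] op 0.336 j6 27.3
```

The upward force is gone (−0.9 N, the baseline) at −68.6°, so the dog seems to have sprung up. I'll stop turning and check by lowering to home height.

arm_command --plan '[{"dx": 0, "dy": 0, "dz": 0.05, "twist": 0, "claw": 0.2}, {"dx": 0, "dy": 0, "dz": 0.08, "twist": 0, "claw": 0.2}, {"dx": 0, "dy": 0, "dz": 0.08, "twist": 0, "claw": 0.2}]'

```text
time_s: 13.92
position: [0.5165, -0.3047, 0.1068]
tcp_rot: [[0.366, -0.931, -0.0], [-0.931, -0.366, 0.003], [-0.003, -0.001, -1.0]]
force: [-0.3, 0.3, 0.6]
opening: 0.335
```

```bash
python3 - <<'E'
from h import *
info();im=bot.capture('wrist');info()
save('w15c',cv2.resize(im[180:290,200:365],None,fx=4.5,fy=4.5,interpolation=cv2.INTER_CUBIC)[:600])
E
```

```text
t 13.92 p [ 0.5165 -0.3047  0.1068] ang -68.55 tilt [-3.0e-04  3.2e-03 -1.0e+00] F [-0.29  0.34  0.62] M [-0.113  0.132  0.014] op 0.335 j6 27.2
t 13.97 p [ 0.5165 -0.3047  0.1068] ang -68.57 tilt [-3.0e-04  3.2e-03 -1.0e+00] F [-0.6  -0.03 -0.4 ] M [-0.142  0.155  0.006] op 0.336 j6 27.2
```

View pics/w15c.png

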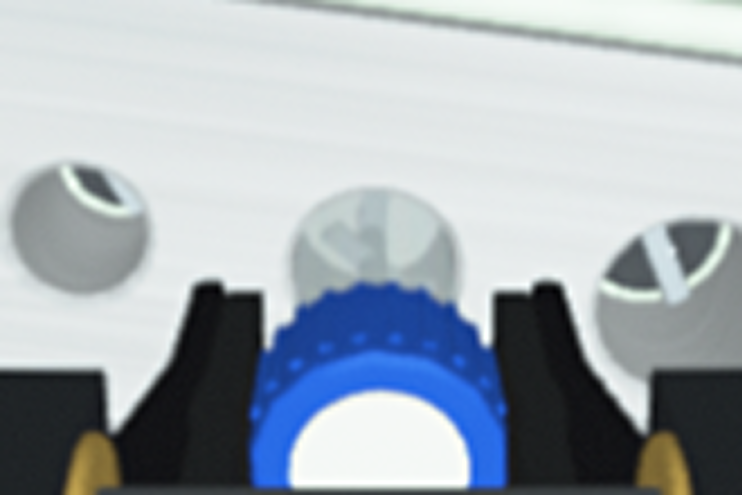

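There is no spring force at home height, so the tube is coupled. I'll release it.

arm_command --plan '[{"dx": 0, "dy": 0, "dz": 0, "twist": 0, "claw": 0.38}, {"dx": 0, "dy": 0, "dz": 0, "twist": 0, "claw": 0.42}, {"dx": 0, "dy": 0, "dz": 0, "twist": 0, "claw": 0.5}, {"dx": 0, "dy": 0, "dz": 0, "twist": 0, "claw": 0.55}, {"dx": 0, "dy": 0, "dz": 0, "twist": 0, "claw": 0.6}, {"dx": 0, "dy": 0, "dz": 0, "twist": 0, "claw": 0.6}, {"dx": 0, "dy": 0, "dz": 0, "twist": 0, "claw": 0.6}]'

```text
time_s: 14.55
position: [0.5165, -0.3047, 0.1068]
tcp_rot: [[0.365, -0.931, -0.0], [-0.931, -0.365, 0.003], [-0.003, -0.001, -1.0]]
force: [0.5, 0.4, 0.0]
opening: 0.594
```

```bash
python3 - <<'E'
from h import *
info();im=bot.capture('wrist');info()
save('w16c',cv2.resize(im[180:290,200:365],None,fx=4.5,fy=4.5,interpolation=cv2.INTER_CUBIC)[:600])
E
```

```text
t 14.55 p [ 0.5165 -0.3047  0.1068] ang -68.57 tilt [-3.0e-04  3.1e-03 -1.0e+00] F [0.49 0.41 0.  ] M [-0.131  0.17   0.05 ] op 0.594 j6 27.2
t 14.6 p [ 0.5166 -0.3047  0.1068] ang -68.57 tilt [-3.0e-04  3.1e-03 -1.0e+00] F [ 0.03 -0.39 -0.56] M [-0.119  0.139  0.029] op 0.592 j6 27.2
```

View pics/w16c.png

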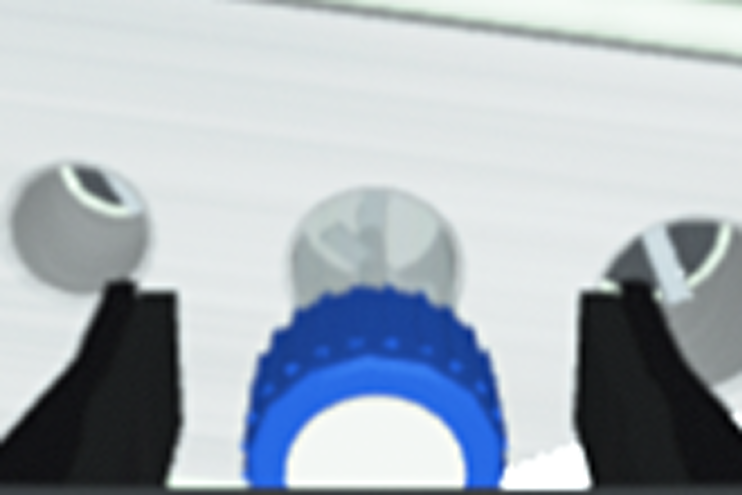

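The tube stays down after release: the cap disc top is at crop row ~395 against ~390 before, so it did not rise. I'll retract straight up.

arm_command --plan '[{"dx": 0, "dy": 0, "dz": -1, "twist": 0, "claw": 0.6}, {"dx": 0, "dy": 0, "dz": -2.5, "twist": 0, "claw": 0.6}, {"dx": 0, "dy": 0, "dz": -4.5, "twist": 0, "claw": 0.6}, {"dx": 0, "dy": 0, "dz": -6.5, "twist": 0, "claw": 0.6}, {"dx": 0, "dy": 0, "dz": -8, "twist": 0, "claw": 0.6}, {"dx": 0, "dy": 0, "dz": -8, "twist": 0, "claw": 0.6}, {"dx": 0, "dy": 0, "dz": -8, "twist": 0, "claw": 0.6}, {"dx": 0, "dy": 0, "dz": -8, "twist": 0, "claw": 0.6}]'

```text
time_s: 15.27
position: [0.5161, -0.3045, 0.1863]
tcp_rot: [[0.365, -0.931, -0.001], [-0.931, -0.365, 0.004], [-0.004, -0.0, -1.0]]
force: [-0.6, 0.7, -0.8]
opening: 0.602
```

```bash
python3 - <<'E'
from h import *
bot.capture('side');st=info();im=bot.capture('wrist');sd=bot.capture('side')
C=cam('wrist',st)
# predicted cap top ring for home vs uncoupled
sx,sy=.5165,-.3047
th=np.radians(np.arange(0,360,5))
a=im[130:300,180:390].copy()
out=cv2.resize(im[130:300,180:390],None,fx=3.5,fy=3.5,interpolation=cv2.INTER_CUBIC)
save('w17c',out)
hsv=cv2.cvtColor(im,cv2.COLOR_RGB2HSV);m=cv2.inRange(hsv,(100,100,50),(125,255,255));m[:, :200]=0;m[:,370:]=0;m[:150]=0
n,l,s,ce=cv2.connectedComponentsWithStats(m);i=1+np.argmax(s[1:,4]);print(s[i],ce[i])
for z in(.132,.1385):
    q=proj(C,[[sx+.015*np.cos(t),sy+.015*np.sin(t),z] for t in th]);print(z,q.min(0),q.max(0))
save('s17',cv2.resize(sd[130:360,220:430],None,fx=2.6,fy=2.6,interpolation=cv2.INTER_CUBIC))
E
```

```text
t 15.32 p [ 0.5159 -0.3043  0.1858] ang -68.57 tilt [-0.002   0.0046 -1.    ] F [-0.18  0.65 -0.82] M [-0.055  0.166  0.078] op 0.603 j6 27.2
[265 202  40  43 808] [284.18564356 220.01608911]
0.132 [265.17860522 205.92311296] [305.04238903 243.20755677]
0.1385 [264.62835074 208.63785313] [305.58318024 246.80862972]
```

View pics/w17c.png

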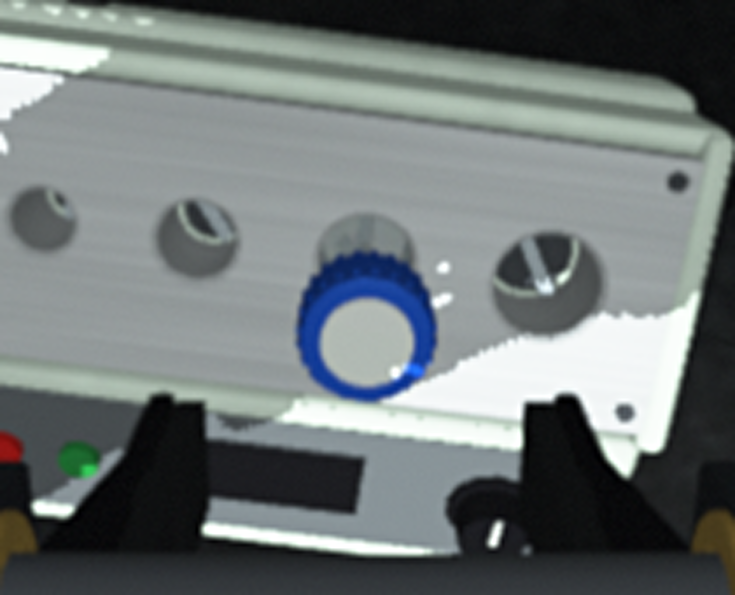

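View pics/s17.png

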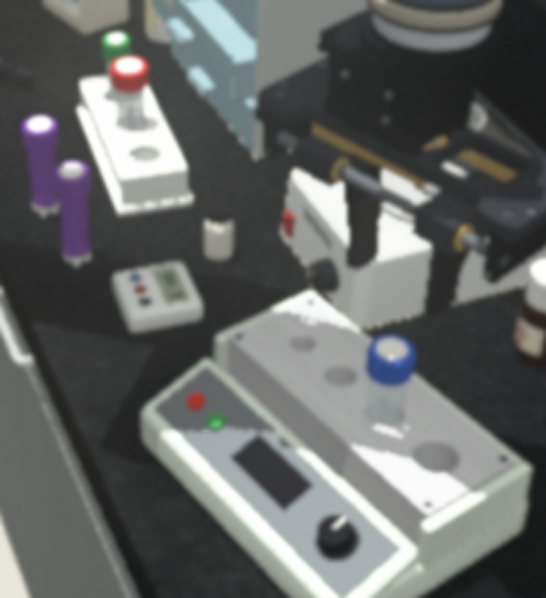

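```bash
python3 - <<'E'
from h import *
info();print(bot.hand_in())
E
```

```text
t 15.42 p [ 0.5159 -0.3044  0.1855] ang -68.57 tilt [-0.0023  0.0049 -1.    ] F [ 0.35 -0.06  0.06] M [-0.029  0.142 -0.003] op 0.601 j6 27.2
the job is handed in; nothing more can be done
None
```

I moved the blue-capped tube from the white rack into the 24 mm socket (the third hole) and coupled it to the drive dog. It was released there and I handed the job in at 15.4 s. No verdict was reported.

- **Coupling:** I pressed it on the dog with about 5 N and turned it about 24°. There the upward force fell from about 3.6 N to its no-load value, and I stopped turning.
- **Fully home:** I lowered it 1 mm to home height. The force stayed near the no-load level; an uncoupled tube would have pushed back with about 8 N. After I opened the gripper, the tube stayed down.
- **Last pictures:** the tube stands upright in its socket with the gripper about 5 cm clear above it. The green and red tubes, timer, vial and purple look-alikes look unmoved.
- **Weaker checks:** the cap's edge in the last wrist picture lay between the rows predicted for home and uncoupled, nearer home. I relied on the force readings for that. Early position estimates of the tube from the three cameras differed by up to about 15 mm, and close wrist-camera views settled that before the grasp.

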